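# Load two sample cartridges into the analyser's shuttle and slide it home under the bridge

## Task

Take the orange-capped and the blue-capped sample cartridge out of the leaning rack and drop each, cap up and fully down, into the shuttle pocket marked with its own colour. Then slide the loaded shuttle by its black handle fully home under the bridge, without slamming it, and let go. Leave the grey-capped cartridge in the rack and do not disturb the bottle, the yellow tin or the screwdriver.

Things in the scene. Friction and masses are not known exactly. Their poses are not given: they have to be found in the camera images.
- orange_mid (a point): Centre (half-way up, on the axis) of the orange-capped aluminium cartridge: cylinder 40 mm across, 100 mm long, 0.13 to 0.25 kg; the top 42 mm is an orange cap of equal width; the foot is chamfered 5 mm. z: along its axis to the cap. Starts in a bore of the rack (any of three), leaning 25 to 31 degrees, cap towards the rack's -x (robot) side; lower 36 mm in the bore, 64 mm stand out
- blue_mid (a point): Centre of the blue-capped cartridge, otherwise exactly like the orange one
- grey_mid (a point): Centre of the grey-capped cartridge, otherwise like the orange one: it must stay in its bore in the rack
- rack: Fixed white block with three bores, 280 mm wide (y), about 90 mm deep (x), 70 mm high. Origin on the bench below the middle bore; its front faces -x, towards the robot; z up. Bores 43 mm wide, 36 mm deep, at y = -100, 0, +100 mm, leaning 25 degrees: they open upwards and to -x. Aluminium cheeks 36 mm high at both ends
- station: Fixed loading station, grey base 340 x 250 x 12 mm (x -180 to 160 mm). Origin on the bench; x is the way the shuttle slides home, away from the robot; z up. White bridge across y at x = 45 to 105 mm: underside 132 mm, top 170 mm above the bench, 219 mm clear between its posts. A fully seated cartridge (top 118 mm above the bench) passes beneath; one not fully down strikes it
- shuttle (a joint): Travel of the shuttle in m along the station's +x: 0 = fully out towards the robot, 0.12 = home against its end stop, pockets under the bridge. Starts at 0 to 0.025, stays where left, needs about 3 N to move. Its aluminium block is 72 mm (x) by 190 mm (y), top 63 mm above the bench
- pocket_orange (a point): Centre of the mouth of the shuttle's left (+y) pocket, with orange marks beside it: upright bore 43 mm in diameter, 45 mm deep, sharp rim, mouth 63 mm above the bench. Travels with the shuttle; x along the slide, z up. A cartridge fully down has its centre 5 mm above this point. The pockets are 100 mm apart in y
- pocket_blue (a point): The same for the right (-y) pocket, flanked by blue marks
- shuttle_handle (a point): Centre of the shuttle's black handle bar, 16 mm (along the slide, x) by 70 mm (y) by 22 mm high, top 129 mm above the bench, on two 10 mm steel posts 36 mm apart, 100 mm in front (-x) of the line through the pockets. Moved straight along the station's x it carries the shuttle; at home it is 70 mm short of the bridge's front face
- rinse_mid (a point): Bystander: amber bottle with a white cap, 64 mm in diameter, 170 mm tall, standing on the bench beyond the gap between rack and station; the point is on its axis half-way up
- tin_mid (a point): Bystander: open yellow tray 85 by 120 by 30 mm on the bench between the robot and the rack; the point is its centre
- driver_grip (a point): Bystander: red-handled screwdriver 180 mm long lying on the bench between the robot and the rack; the point is on its handle

How it is judged:
By the outcome, as a careful person would: the job done as asked, in the order asked, and still so for the second after the job is handed in, with the robot touching nothing.
It also fails if it takes over 72 s, if anything falls off the work surface, if the arm or the gripper's body presses on something with over 40 N, if the wrist force passes 120 N, or if a joint passes its speed limit or range.

## Robot

A 6-joint arm with a two-finger parallel gripper is mounted at the origin on the work surface. World frame = base frame: x ahead of the robot, y to its left, z up, the work surface at z = 0. Lengths are in mm, angles in rad, forces in N, time in s.
With the tool pointing down it reaches from about 300 to 750 mm from the base axis. Payload 8.5 kg.
Tool frame: the origin (TCP) lies midway between the tips of the shut fingers; the grasp point (between the pads) lies 19 mm behind it (ctrl.grip_point_offset is the z of the grasp point in the tool frame, in mm); z points along the fingers, y is the line along which they close (so a half turn about z gives the same grasp; the last joint's range is limited). The gripper opens to 85 mm and grips with 20 to 120 N. Pads are 22 mm wide; open, the fingers measure 114 mm over their backs; the gripper's body (76 mm by 85 mm) begins 54 mm behind the grasp point. The pads swing forward as they close: fully open they stand 13 mm farther back than shut.
Start: joints at [-1.411, 0.381, 1.297, -0, 1.464, -0.215], TCP at [201.341, -511.803, 231.322] pointing down, gripper open.
Joint ranges: [-3.11, 3.11], [-0.89, 2.33], [0.22, 2.48], [-1.42, 4.56], [0.17, 2.85], [-2.88, 2.88]. Speed limits (rad/s): [2.39, 2.39, 3.14, 3.14, 3.14, 3.14].

## Interface

Orientations are given as a rotation vector (axis times angle).
In Python, from cell import ctrl, vision gives the robot as it stands. The module is installed in compiled form; this text tells all that it offers. Calls block until the motion is done:
- ctrl.movep(position, orientation): joint-space move of the TCP to a pose.
- ctrl.movel(position, vel=150, ori=None, force_limit=None): straight line of the TCP; ori=None keeps the orientation; vel is the mean speed in mm/s. With force_limit (N) it stops when the force on the tool has changed by that much, and returns True; else False.
- ctrl.move_joints(angles): joint-space move.
- ctrl.ungrasp() and ctrl.grab(): open the fingers fully, or close them until they stop; the grip force is fixed at half the most.
- ctrl.dwell(seconds).
- ctrl.solve_ik(position, orientation): joint angles nearest the present ones, or None.
- ctrl.state(): the state.
- vision.read_camera(name): name is "side" or "top" or "wrist"; returns a dict with "pixels" (384x512x3 uint8, blue, green, red), "depth" (384x512 float32, mm along the optical axis (not along the pixel's ray), 0 where there is no reading), "intrinsics" (3x3 intrinsics, pixels), "T" (4x4, takes a point from camera to world coordinates). Camera axes: x right, y down, z forward; pixel columns grow to the right and rows downward; lengths in mm; the calibration is good to about 2 mm. A picture is of the moment at which its call begins.
A pose or a line that the arm cannot do raises ctrl.MotionError and nothing moves.
- ctrl.hand_in(): hands the job in; it is judged then, once.
The state is a dict: "t": time; "joints": joint angles; "qvel": joint speeds; "joint_torque": joint torques, N m; "tool_pos": TCP position; "ee_rot": TCP orientation; "ft_force": force on the tool from outside, world axes, zero at the start; "torque": the same for the moment, N m; "gripper_width": finger opening in mm; "grasp_force": force on a finger pad.
Only numpy, scipy, OpenCV 4.12 (cv2) and the standard library are available. Lean on these libraries where they do the work, as an engineer would, in place of code of your own. Each camera call takes 0.05 s, during which the arm holds its last target. There are 200 camera calls.

## Working session

There is one attempt and no reset: what is moved stays moved. The work goes in short steps, each a Python script; the robot and the scene stay as the last script left them, time stands still between calls to the robot, and variables do not carry over. Pictures are saved under pics/ and viewed, at most 10 in all, crops included, and the job is handed in when it is done.

```bash
mkdir -p pics; python3 - <<'E'
from cell import ctrl, vision
import cv2,pickle
d={n:vision.read_camera(n) for n in("top","side")}
pickle.dump(d,open("d0.pkl","wb"))
for n in d:
    cv2.imwrite(f"pics/{n}0.png",cv2.resize(d[n]["pixels"],(800,600)))
    print(n,d[n]["T"].round(2).tolist(),d[n]["intrinsics"].tolist())
print(ctrl.state(),ctrl.grip_point_offset)
E
```

```text
top [[0.02, -0.99, 0.16, 418.34], [-1.0, -0.02, -0.02, -9.13], [0.03, -0.16, -0.99, 1133.25], [0.0, 0.0, 0.0, 1.0]] [[413.91157374756176, 0.0, 263.9594543755043], [0.0, 413.91157374756176, 190.1363464426276], [0.0, 0.0, 1.0]]
side [[1.0, -0.01, 0.01, 548.86], [-0.01, -0.61, 0.8, -750.86], [0.0, -0.8, -0.61, 661.21], [0.0, 0.0, 0.0, 1.0]] [[420.65030028315647, 0.0, 258.30442522325546], [0.0, 420.65030028315647, 195.47632815141188], [0.0, 0.0, 1.0]]
{'t': 0.1, 'joints': array([-1.41128453e+00,  3.81139937e-01,  1.29817041e+00, -2.05745950e-05,
        1.46358655e+00, -2.15275593e-01]), 'qvel': array([-0.00030577, -0.0022503 , -0.00078368, -0.00053689,  0.00135132,
        0.00093478]), 'joint_torque': array([ 3.47966219e-03, -4.49221301e+01, -2.31658387e+01, -1.47102946e-04,
        3.63869178e-03, -7.59976871e-06]), 'tool_pos': array([ 201.3038401 , -511.55549947,  230.77234982]), 'ee_rot': array([-3.08531106e+00, -5.85035544e-01, -2.49854516e-05]), 'ft_force': array([ 1.00457455,  0.01888974, -0.2610093 ]), 'torque': array([0.03442762, 0.03544615, 0.00607215]), 'grasp_force': 0.0, 'gripper_width': 85.46497042053487} -18.700000000000003
```

View pics/top0.png

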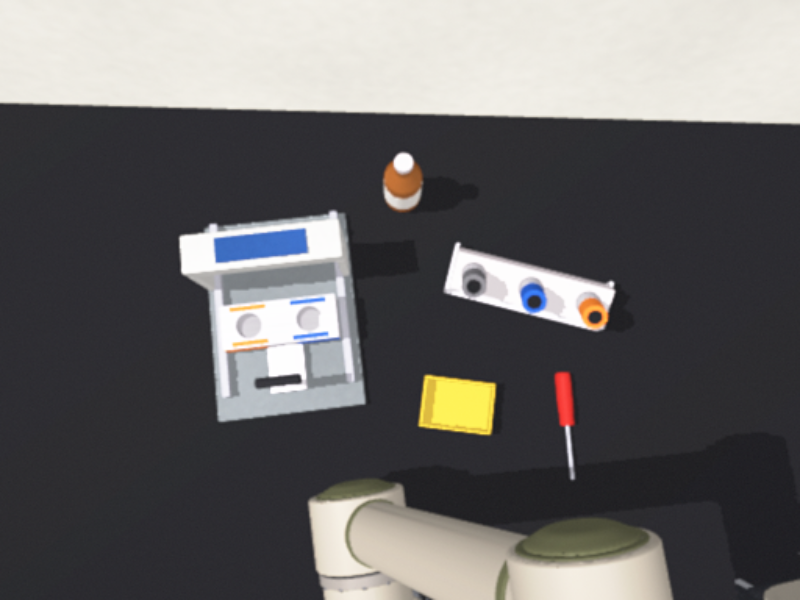

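View pics/side0.png

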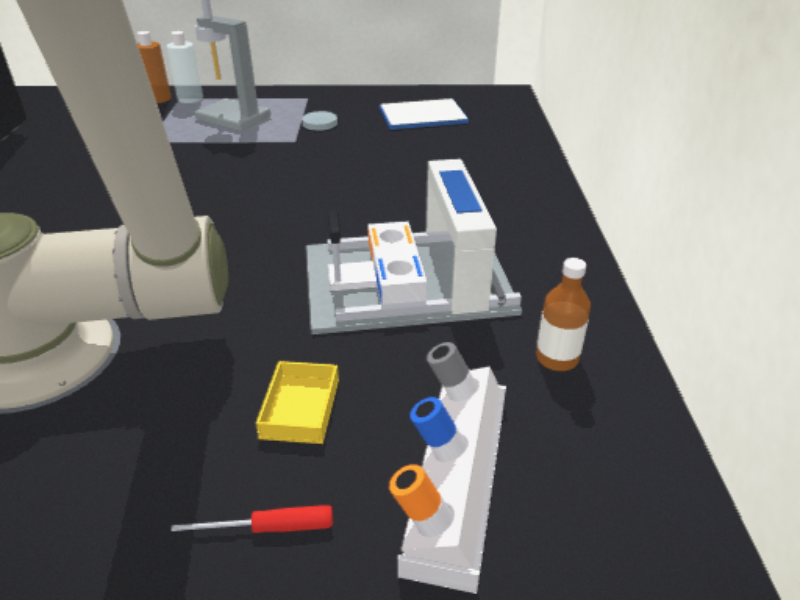

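The top view shows the pockets at (248,325) for orange and (309,319) for blue, and the handle at (278,381). The caps are at orange (595,316), blue (535,301) and grey (473,285). The tin (458,405) and the screwdriver (565,400) lie in front of the rack, and the bottle stands behind the gap.

```bash
cat > h.py <<'E'
import numpy as np,cv2
from scipy.optimize import least_squares
def cloud(c):
    K,D,T=c["intrinsics"],c["depth"],c["T"]
    v,u=np.mgrid[:D.shape[0],:D.shape[1]]
    P=np.stack([(u-K[0,2])/K[0,0]*D,(v-K[1,2])/K[1,1]*D,D],-1)
    return P@T[:3,:3].T+T[:3,3]
def ray(c,u,v,z):
    K,T=c["intrinsics"],c["T"]
    r=T[:3,:3]@[(u-K[0,2])/K[0,0],(v-K[1,2])/K[1,1],1]; o=T[:3,3]
    return o+r*(z-o[2])/r[2]
def capmask(c,col,P):
    hsv=cv2.cvtColor(c["pixels"],cv2.COLOR_BGR2HSV); h,s,v=[hsv[...,i].astype(int) for i in range(3)]
    m=((h>5)&(h<20)&(s>150)&(v>90)) if col=="orange" else ((h>100)&(h<125)&(s>150)&(v>60))
    return m&(c["depth"]>0)&(P[...,1]<-40)&(P[...,0]<620)&(P[...,0]>350)&(P[...,2]>60)&(P[...,2]<200)
def fitcap(P,a0):
    """cylinder r=20 through P; returns centre of the points' axis, unit axis"""
    c0=P.mean(0)
    def ax(p): a=np.array([p[2],p[3],1.]); return a/np.linalg.norm(a)
    def f(p):
        d=P-(c0+[p[0],p[1],0]); a=ax(p)
        return np.linalg.norm(np.cross(d,a),axis=1)-20
    r=least_squares(f,[0,0,a0[0]/a0[2],a0[1]/a0[2]],loss="soft_l1",f_scale=1)
    return c0+[r.x[0],r.x[1],0],ax(r.x),np.median(abs(f(r.x)))
E
python3 - <<'E'
from h import *
import pickle
d=pickle.load(open("d0.pkl","rb"))
PC={n:cloud(d[n]) for n in d}
for col in("orange","blue"):
    for n in d:
        m=capmask(d[n],col,PC[n]).astype(np.uint8)
        k,l,st,_=cv2.connectedComponentsWithStats(m); i=1+st[1:,4].argmax(); 
        p=PC[n][cv2.erode((l==i).astype(np.uint8),np.ones((2,2)))>0]
        print(col,n,len(p),p.mean(0).round(1),p.min(0).round(),p.max(0).round())
        if n=="top": q=p
    for n,Q in(("side",p),("both",np.r_[p,q])):
        c,a,e=fitcap(Q,np.array([-.45,.1,1]))
        s=(Q-c)@a; print(n,c.round(1),a.round(3),"tilt",np.degrees(np.arccos(a[2])).round(1),"s",np.percentile(s,[2,50,98]).round(1),"err",e.round(2), "topc",(c+a*np.percentile(s,98)).round(1))
# rects
def rect(n,lo,hi,box):
    P=PC[n];m=(P[...,2]>lo)&(P[...,2]<hi)&(P[...,0]>box[0])&(P[...,0]<box[1])&(P[...,1]>box[2])&(P[...,1]<box[3])
    r=cv2.minAreaRect(P[m][:,:2].astype(np.float32)); return r,P[m][:,2].mean()
for n in d:
    print(n,"block",rect(n,58,68,(350,600,0,350)))
    print(n,"bridge",rect(n,163,177,(350,700,-20,400)))
    print(n,"handle",rect(n,122,135,(200,450,0,350)))
    print(n,"racktop",rect(n,64,75,(350,700,-400,-60)))
t=d["top"]
for nm,u,v,z in(("pO",248,325,63),("pB",309,319,63),("handle",278,381,129)):
    print(nm,ray(t,u*.64,v*.64,z).round(1))
im=t["pixels"]; cv2.imwrite("pics/crop1.png",cv2.resize(im[130:275,110:260],None,fx=4,fy=4,interpolation=2))
E
```

```text
orange top 121 [ 565.1 -321.6  114.1] [ 541. -341.   98.] [ 586. -306.  125.]
orange side 571 [ 568.8 -339.8  106.3] [ 543. -352.   79.] [ 591. -311.  126.]
side [-16794.5  -7303.5    106.3] [-0.928 -0.373  0.   ] tilt 90.0 s [-18728.  -18708.2 -18687.3] err 2.73 topc [ 545.3 -335.9  100.2]
both [ 585.2 -318.7  107.7] [0.844 0.408 0.348] tilt 69.6 s [-40.6 -20.7  -5.4] err 2.34 topc [ 580.7 -320.9  105.8]
blue top 110 [ 588.2 -227.2  115.8] [ 564. -245.   99.] [ 607. -211.  127.]
blue side 446 [ 591.1 -244.   105.2] [ 566. -253.   77.] [ 613. -215.  126.]
side [ 601.8 -225.6  105.2] [0.849 0.351 0.395] tilt 66.7 s [-32.7 -15.6   1.5] err 2.41 topc [ 603.1 -225.   105.8]
both [ 607.  -222.6  107.3] [0.851 0.378 0.365] tilt 68.6 s [-39.4 -20.2  -3.9] err 2.45 topc [ 603.7 -224.1  105.9]
top block (((544.3377685546875, 187.1466064453125), (73.438232421875, 190.06179809570312), 7.802186012268066), np.float64(63.13438255272062))
top bridge (((647.9505615234375, 201.3336639404297), (61.08319854736328, 242.81214904785156), 7.867776393890381), np.float64(168.1452334979558))
top handle (((357
[... 228 characters left out ...]
960540771484), np.float64(68.27025666029061))
side block (((513.4190063476562, 179.6354217529297), (140.5880889892578, 195.73760986328125), 8.039124488830566), np.float64(63.60094526412513))
side bridge (((650.067138671875, 198.51878356933594), (60.31581115722656, 244.22445678710938), 7.7578935623168945), np.float64(168.75203412495156))
side handle (((370.8330078125, 105.1279296875), (248.20089721679688, 59.83635711669922), 42.14891052246094), np.float64(128.82431300738364))
side racktop (((613.6041870117188, -237.40077209472656), (271.329345703125, 61.427730560302734), 76.85749816894531), np.float64(68.82524184148777))
pO [538.2 236.   63. ]
pB [550.  135.9  63. ]
handle [445.4 170.4 129. ]
```

View pics/crop1.png

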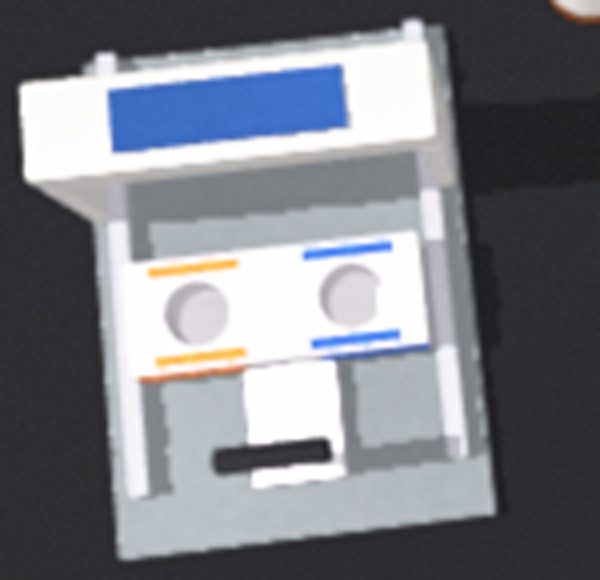

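The crop places the pocket centres at about (196,313) and (351,296) and the handle bar at about (272,455). This agrees with the rect fits, which put the station yaw at about 7.8° and the remaining travel at about 104 mm. The cap cylinder fit failed, so I'll refit using a capped-cylinder distance with the axis limited to the rack's lean plane.

```bash
cat >> h.py <<'E'
def fitcap2(P,yaw,tilt0=27,free=True):
    """capped cylinder r=20, len 100; returns top centre, axis. yaw=rack yaw rad"""
    def ax(p):
        t,w=np.radians(p[3]),yaw+np.radians(p[4]); return np.array([-np.sin(t)*np.cos(w),-np.sin(t)*np.sin(w),np.cos(t)])
    def sdf(p):
        a=ax(p); d=P-p[:3]; s=d@a; r=np.linalg.norm(d-np.outer(s,a),axis=1)-20
        q=np.stack([r,np.abs(s+50)-50]); return np.minimum(q.max(0),0)+np.linalg.norm(np.maximum(q,0),axis=0)
    f=lambda p:np.r_[sdf(p),(p[3]-28)*1.5,p[4]*1.5]
    r=least_squares(f,np.r_[P.mean(0)+[0,8,10],tilt0,0],loss="soft_l1",f_scale=1.5)
    return r.x[:3],ax(r.x),r.x[3:],np.median(abs(sdf(r.x)))
def cappts(c,col):
    P=cloud(c); k,l,st,_=cv2.connectedComponentsWithStats(capmask(c,col,P).astype(np.uint8))
    i=1+st[1:,4].argmax(); return P[cv2.erode((l==i).astype(np.uint8),np.ones((2,2)))>0]
E
python3 - <<'E'
from h import *
import pickle
d=pickle.load(open("d0.pkl","rb")); yaw=np.radians(-13.2)
for col in("orange","blue"):
    S,T=cappts(d["side"],col),cappts(d["top"],col)
    for n,Q in(("side",S),("top",T),("both",np.r_[S,T])):
        t,a,ang,e=fitcap2(Q,yaw); print(col,n,"top",t.round(1),"mid",(t-50*a).round(1),ang.round(1),e.round(2))
E
```

```text
orange side top [ 557.2 -326.   115.5] mid [ 580.  -331.1   71.3] [27.8  0.4] 0.5
orange top top [ 554.5 -323.9  114.7] mid [ 577.4 -329.3   70.6] [28.1 -0.1] 0.76
orange both top [ 556.8 -326.1  115.5] mid [ 579.7 -331.1   71.3] [27.9  0.8] 0.56
blue side top [ 580.1 -228.7  115.5] mid [ 603.2 -233.8   71.4] [28.2  0.6] 0.55
blue top top [ 577.7 -226.3  114.7] mid [ 600.8 -231.8   70.7] [28.3 -0.3] 0.71
blue both top [ 579.8 -228.7  115.5] mid [ 602.9 -233.8   71.4] [28.3  0.8] 0.64
```

```bash
cat >> h.py <<'E'
from scipy.spatial.transform import Rotation as Ro
RY=np.array([.228,.974,0]); SX=np.array([np.cos(np.radians(7.8)),np.sin(np.radians(7.8)),0]); SY=np.array([-SX[1],SX[0],0])
TOP={"orange":np.array([556.3,-325.5,115.3]),"blue":np.array([579.3,-228.2,115.3])}
BLK=np.array([544.3,187.1,63.]); POCK={"orange":BLK+50*SY,"blue":BLK-50*SY}
t=np.radians(28); A=np.array([-np.sin(t)*.974,np.sin(t)*.228,np.cos(t)])
def rv(z,y):
    y=y-z*(y@z); y=y/np.linalg.norm(y); return Ro.from_matrix(np.c_[np.cross(y,z),y,z]).as_rotvec()
def ori(ctrl,p,z,y):
    q0=ctrl.state()["joints"]; best=None
    for s in(1,-1):
        r=rv(z,s*y); q=ctrl.solve_ik(p,r)
        if q is not None and (best is None or abs(q-q0).max()<best[0]): best=(abs(q-q0).max(),r,q)
    return best
DN=np.array([0,0,-1.])
def pick(ctrl,col):
    top=TOP[col]; p=top+60*A; b=ori(ctrl,p,-A,RY)
    if b[0]<0: pass
    ctrl.movep(p,b[1]); print("hover",ctrl.state()["t"],ctrl.state()["joints"].round(2))
    print("contact",ctrl.movel(top-41*A,vel=100,force_limit=15))
    ctrl.grab(); s=ctrl.state(); print("grip",s["gripper_width"],s["grasp_force"],s["tool_pos"].round(1),s["t"])
    ctrl.movel(top-41*A+60*A,vel=120); s=ctrl.state(); print("out",s["gripper_width"],s["ft_force"].round(1),s["t"])
E
python3 - <<'E'
from h import *
from cell import ctrl,vision
for c in TOP:
    for p in(TOP[c]+60*A,TOP[c]-41*A):
        print(c,[None if (q:=ctrl.solve_ik(p,rv(-A,s*RY))) is None else q.round(2) for s in(1,-1)])
    for h in(140,18):
        print("pk",[None if (q:=ctrl.solve_ik(POCK[c]+[0,0,h],rv(DN,s*SY))) is None else q.round(2) for s in(1,-1)])
pick(ctrl,"orange")
im=vision.read_camera("side")["pixels"]; cv2.imwrite("pics/s1.png",cv2.resize(im,(768,576)))
E
```

```text
orange [array([-0.85,  0.39,  1.57,  0.39,  0.81, -2.41]), array([-0.85,  0.39,  1.57,  0.39,  0.81,  0.73])]
orange [array([-0.8 ,  0.58,  1.55,  0.44,  0.64, -2.45]), array([-0.8 ,  0.58,  1.55,  0.44,  0.64,  0.69])]
pk [array([ 0.21,  0.47,  1.24, -0.  ,  1.44, -1.49]), array([0.21, 0.47, 1.24, 0.  , 1.44, 1.65])]
pk [array([ 0.21,  0.59,  1.41, -0.  ,  1.15, -1.49]), array([0.21, 0.59, 1.41, 0.  , 1.15, 1.65])]
blue [array([-0.67,  0.35,  1.65,  0.31,  0.72, -2.2 ]), array([-0.67,  0.35,  1.65,  0.31,  0.72,  0.94])]
blue [array([-0.63,  0.54,  1.63,  0.36,  0.54, -2.24]), array([-0.63,  0.54,  1.63,  0.36,  0.54,  0.9 ])]
pk [array([ 0.04,  0.43,  1.3 ,  0.  ,  1.41, -1.67]), array([0.04, 0.43, 1.3 , 0.  , 1.41, 1.47])]
pk [array([ 0.04,  0.56,  1.46, -0.  ,  1.12, -1.67]), array([0.04, 0.56, 1.46, 0.  , 1.12, 1.47])]
hover 1.5167 [-0.85  0.39  1.57  0.39  0.81  0.73]
contact False
grip 38.88013787385868 59.52696651220322 [ 575.1 -330.3   79.7] 3.1667
out 38.79440866346047 [-0.9  0.  -1.6] 3.8167
```

View pics/s1.png

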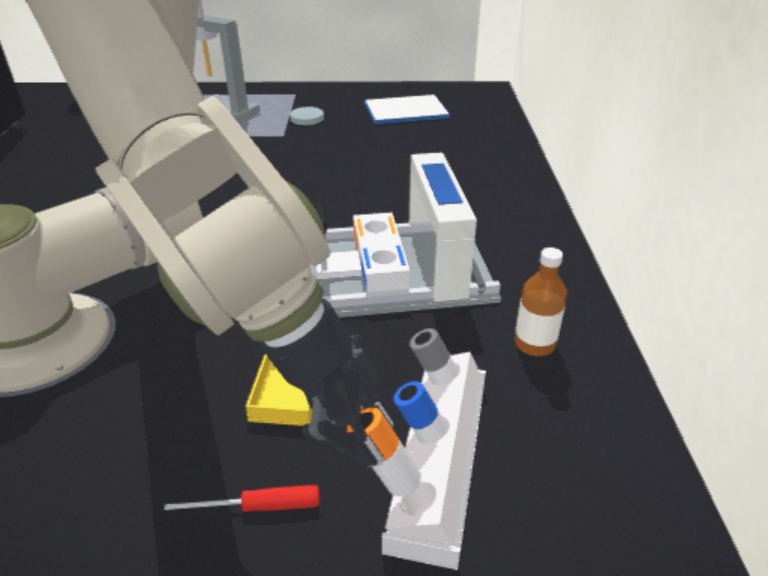

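The orange cartridge is clear of its bore: its foot is at (405,490), and blue and grey haven't moved. Next I'll carry it to a hover over its pocket and check the alignment there.

```bash
cat >> h.py <<'E'
def carry(ctrl,col):
    s=ctrl.state(); p=s["tool_pos"].copy(); p[2]=260; ctrl.movel(p,vel=250)
    h=POCK[col]+[0,0,207]; ctrl.movep(h,ori(ctrl,h,DN,SY)[1])
    ctrl.movel(POCK[col]+[0,0,85],vel=150); s=ctrl.state(); print("hover",s["t"],s["tool_pos"].round(1),s["gripper_width"],s["ft_force"].round(1))
E
python3 - <<'E'
from h import *
import pickle
from cell import ctrl,vision
carry(ctrl,"orange")
d={n:vision.read_camera(n) for n in("side","top","wrist")}; pickle.dump(d,open("d1.pkl","wb"))
a=cv2.resize(d["side"]["pixels"][90:260,170:340],(400,400),interpolation=2)
b=cv2.resize(d["wrist"]["pixels"],(400,300)); b=cv2.copyMakeBorder(b,0,100,0,0,0)
cv2.imwrite("pics/s2.png",np.hstack([a,b]))
E
```

```text
hover 7.5 [538.  236.6 148.9] 38.91550302830187 [ 0.4  0.6 -1.4]
```

View pics/s2.png

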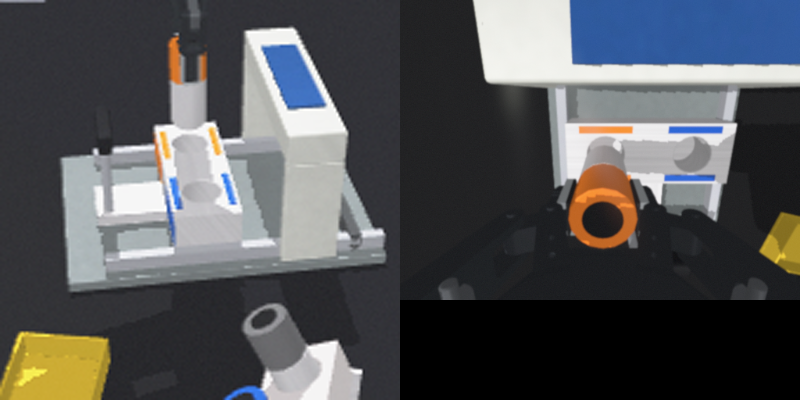

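The cartridge hangs upright over the orange pocket: its axis is at about x=189 in the side crop and the pocket centre is at (188,143). I'll insert it.

```bash
cat >> h.py <<'E'
def insert(ctrl,col):
    hit=ctrl.movel(POCK[col]+[0,0,8],vel=40,force_limit=15); s=ctrl.state()
    print("insert",hit,s["tool_pos"].round(1),(s["tool_pos"]-POCK[col]).round(1),s["ft_force"].round(1),s["t"]); return s["tool_pos"][2]-63
def release(ctrl):
    ctrl.ungrasp(); p=ctrl.state()["tool_pos"]; p[2]=260; ctrl.movel(p,vel=200)
E
python3 - <<'E'
from h import *
from cell import ctrl,vision
z=insert(ctrl,"orange")
if z<19:
    release(ctrl); pick(ctrl,"blue"); carry(ctrl,"blue")
    d={n:vision.read_camera(n) for n in("side","top","wrist")}
    a=cv2.resize(d["side"]["pixels"][90:260,170:340],(400,400),interpolation=2)
    b=cv2.resize(d["wrist"]["pixels"],(400,300)); b=cv2.copyMakeBorder(b,0,100,0,0,0)
    cv2.imwrite("pics/s3.png",np.hstack([a,b]))
    cl=cloud(d["side"]); 
    hsv=cv2.cvtColor(d["side"]["pixels"],cv2.COLOR_BGR2HSV); m=(hsv[...,0]>5)&(hsv[...,0]<20)&(hsv[...,1]>150)&(cl[...,2]>66)&(cl[...,1]>190)&(cl[...,0]<580)&(cl[...,0]>500)
    print("orange z",np.percentile(cl[m][:,2],[2,50,98]),m.sum())
E
```

```text
insert True [538.4 235.9  78.6] [ 0.9 -0.7 15.6] [ 0.2 -2.2  5.6] 9.2083
hover 12.4917 [-0.67  0.35  1.65  0.31  0.72  0.94]
contact False
grip 38.59166561903323 59.46097433567047 [ 598.1 -233.    79.7] 14.1417
out 38.89924862801379 [ 0.9 -0.1 -2.2] 14.7917
hover 17.775 [551.6 137.4 148.9] 38.93776016439823 [ 0.1  0.5 -1.6]
orange z [ 69.89939184 105.49132635 119.81166862] 64
```

View pics/s3.png

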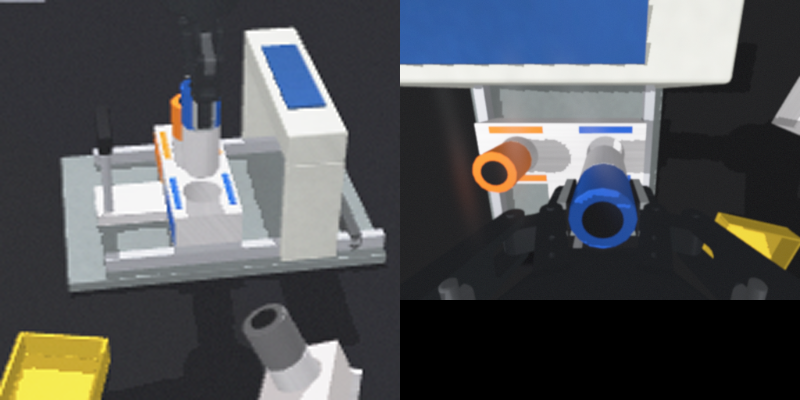

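Orange is seated, with the cap top at about 118 mm. Blue hangs upright over its pocket, with its axis at x≈204 and the pocket at (204,188).

```bash
python3 - <<'E'
from h import *
from cell import ctrl,vision
z=insert(ctrl,"blue")
if z<19:
    release(ctrl)
    H=BLK-100*SX; h=np.array([H[0],H[1],180.]); b=ori(ctrl,h,DN,SX)
    print("q",b[2].round(2)); ctrl.movep(h+[0,0,60],b[1]); s=ctrl.state(); print(s["t"])
    d={n:vision.read_camera(n) for n in("side","top","wrist")}
    for n in("side","top"):
        cl=cloud(d[n])
        for c in POCK:
            m=(np.linalg.norm(cl[...,:2]-POCK[c][:2],axis=-1)<24)&(cl[...,2]>90)&(cl[...,2]<140)
            print(n,c,np.percentile(cl[m][:,2],[50,90,98]).round(1) if m.any() else None,m.sum())
    a=cv2.resize(d["side"]["pixels"][90:260,170:340],(400,400),interpolation=2)
    b=cv2.resize(d["wrist"]["pixels"],(400,300)); b=cv2.copyMakeBorder(b,0,100,0,0,0)
    cv2.imwrite("pics/s4.png",np.hstack([a,b]))
E
```

```text
insert True [552.  136.9  78.6] [ 0.9 -0.7 15.6] [-0.3 -0.9  5.8] 19.4833
q [ 0.12  0.3   1.58 -0.    1.26 -0.01]
22.4
side orange [113.1 119.8 120.5] 219
side blue [114.1 119.7 120.8] 258
top orange [118.4 121.  123.1] 84
top blue [117.8 120.1 121.5] 232
```

View pics/s4.png

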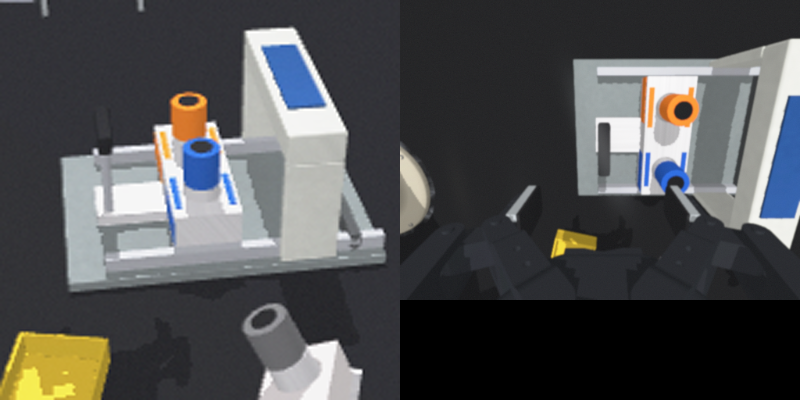

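Both cartridges are upright, with caps at (188,115) and (201,163) and tops at about 118 mm. The handle at wrist (604,150) lies between the fingertips. Now I'll slide the shuttle home.

```bash
python3 - <<'E'
from h import *
from cell import ctrl,vision
H=BLK-100*SX; H[2]=99
print("desc",ctrl.movel(H,vel=100,force_limit=12))
ctrl.grab(); s=ctrl.state(); print(s["gripper_width"],s["grasp_force"],s["tool_pos"].round(1),s["ft_force"].round(1),s["t"])
p0=s["tool_pos"]; o=s["ee_rot"]
prog=lambda:((ctrl.state()["tool_pos"]-p0)@SX).round(1)
print("main",ctrl.movel(p0+92*SX,vel=45,force_limit=30),prog(),ctrl.state()["ft_force"].round(1))
print("end",ctrl.movel(p0+116*SX,vel=12,force_limit=15),prog(),ctrl.state()["ft_force"].round(1),ctrl.state()["t"])
ctrl.dwell(.3); print(prog(),ctrl.state()["ft_force"].round(1))
E
```

```text
desc False
15.13438738869327 58.955687284469604 [445.6 173.5  99.3] [1.9 0.7 3.3] 24.75
main False 92.0 [-2.5 -0.2  4.3]
end True 105.4 [-1.7 -0.1  4.7] 28.1917
105.4 [-0.8 -1.1  3.7]
```

```bash
python3 - <<'E'
from h import *
from cell import ctrl,vision
p=ctrl.state()["tool_pos"]
print(ctrl.movel(p+6*SX,vel=8,force_limit=20),((ctrl.state()["tool_pos"]-p)@SX).round(2),ctrl.state()["ft_force"].round(1))
ctrl.ungrasp(); q=ctrl.state()["tool_pos"]; print("open",((q-p)@SX).round(2))
q[2]=260; ctrl.movel(q,vel=120); ctrl.movep([350,0,330],ctrl.state()["ee_rot"]); print(ctrl.state()["t"])
d={n:vision.read_camera(n) for n in("side","top")}
for n in d:
    cl=cloud(d[n]); m=(cl[...,2]>123)&(cl[...,2]<135)&(cl[...,0]>520)&(cl[...,0]<590)&(cl[...,1]>130)&(cl[...,1]<250)
    print(n,"handle->bridge centre along x",((np.array([649,200,0])-cl[m].mean(0))@SX).round(1),m.sum())
cv2.imwrite("pics/s5.png",np.hstack([cv2.resize(d[n]["pixels"],(400,300)) for n in d]))
E
```

```text
True -0.12 [-3.4 -0.1  3.1]
open -6.2
32.2083
side handle->bridge centre along x 99.7 101
top handle->bridge centre along x 101.3 193
```

View pics/s5.png

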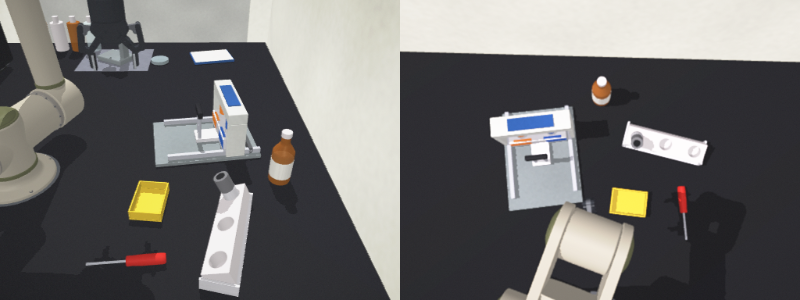

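The shuttle sits under the bridge, and the grey cartridge, bottle, tin and screwdriver haven't moved. The TCP shifted 6 mm when the fingers opened, so I'll compare the handle's displacement with the first pictures before handing in.

```bash
python3 - <<'E'
from h import *
import pickle
from cell import ctrl,vision
d0=pickle.load(open("d0.pkl","rb")); s=ctrl.state(); print(s["ft_force"].round(1))
for n in("side","top"):
    r=[]; d=vision.read_camera(n)
    for c,k in((d0[n],0),(d,105.4)):
        cl=cloud(c); H=BLK-100*SX+k*SX; q=(cl-H)
        x=q@SX; y=q@SY; m=(cl[...,2]>123)&(cl[...,2]<134)&(abs(x)<25)&(abs(y)<30)
        r.append((np.median(x[m]).round(2),np.percentile(x[m],[5,95]).round(1),m.sum()))
    print(n,r)
    if n=="top": cv2.imwrite("pics/s6.png",cv2.resize(d["pixels"][130:275,110:260],None,fx=4,fy=4,interpolation=2))
E
```

```text
[ 0.6 -0.2  0.4]
side [(np.float64(2.16), array([-5. ,  9.6]), np.int64(79)), (np.float64(0.25), array([-6.3,  7.4]), np.int64(76))]
top [(np.float64(0.39), array([-6.9,  7.5]), np.int64(172)), (np.float64(-1.35), array([-8.3,  6.5]), np.int64(164))]
```

View pics/s6.png

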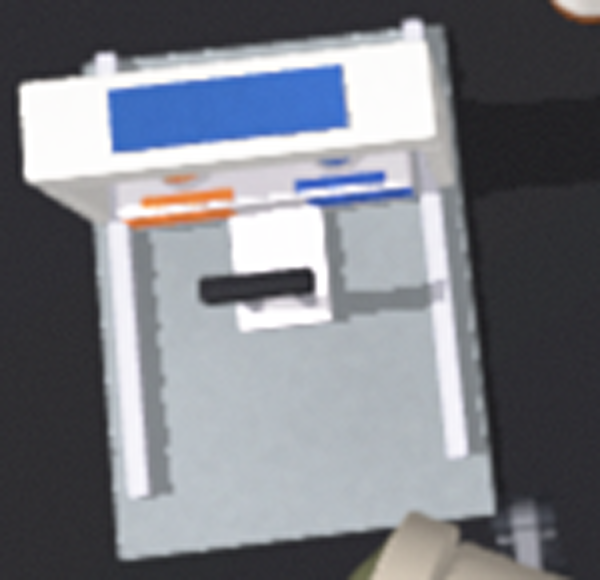

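Both cameras show that releasing the handle dragged the shuttle back about 1.8 mm: displacement is 103.6 mm against 105.4 mm at the stop. I'll nudge it home with shut fingers from the front of the handle, which can't pull it back.

```bash
python3 - <<'E'
from h import *
from cell import ctrl,vision
Hh=BLK+5.4*SX; Hh[2]=103     # handle at home
ctrl.grab(); p=Hh-65*SX; h=p+[0,0,120]
b=ori(ctrl,h,DN,SY); ctrl.movep(h,b[1]); print("down",ctrl.movel(p,vel=120,force_limit=12))
f=lambda:((ctrl.state()["tool_pos"]-Hh)@SX).round(2)
print("touch",ctrl.movel(Hh-27*SX,vel=50,force_limit=10),f())
print("push",ctrl.movel(Hh-5*SX,vel=10,force_limit=18),f(),ctrl.state()["ft_force"].round(1))
print("push2",ctrl.movel(ctrl.state()["tool_pos"]+6*SX,vel=8,force_limit=18),f(),ctrl.state()["ft_force"].round(1))
q=ctrl.state()["tool_pos"]-50*SX; ctrl.movel(q,vel=60); ctrl.movel(q+[0,0,150],vel=150); ctrl.movep([350,0,330],b[1]); print(ctrl.state()["t"])
for n in("side","top"):
    cl=cloud(vision.read_camera(n)); q=cl-(BLK-100*SX+105.4*SX); x=q@SX; y=q@SY
    m=(cl[...,2]>123)&(cl[...,2]<134)&(abs(x)<25)&(abs(y)<30); print(n,np.median(x[m]).round(2),np.percentile(x[m],[5,95]).round(1))
E
```

```text
down False
touch False -27.25
push True -18.83 [ 0.9 -0.1 -0.6]
push2 True -19.01 [ 0.1 -0.  -0.2]
40.9833
side 0.02 [-6.5  8.3]
top -1.21 [-8.1  6.4]
```

The push met a hard stop twice at the same position, with 18 N against about 3 N of sliding friction. The shuttle is home and the arm is clear, so I'll hand in.

```bash
python3 -c "
from cell import ctrl
print(ctrl.hand_in())"
```

```text
the job is handed in; nothing more can be done
None
```

The job is handed in, with no verdict returned: orange and blue are seated in their own pockets, the shuttle is home against its stop and released, and the grey cartridge, bottle, tin and screwdriver look undisturbed in the pictures, at about 41 s of the 72 s.

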